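# Clip the drive spindle of the pottery wheel and shut its cover

## Task

The steel retaining clip of the tabletop pottery wheel lies loose on the machine's white deck. Push it sideways along the deck, mouth first, into the groove under the brass head of the drive spindle until it snaps fully home; then swing the orange hinged cover over the spindle and press it down until it is fully shut. Leave the bowl on the wheel and the other things on the bench where they stand.

Things in the scene. Friction and masses are not known exactly. Their poses are not given: they have to be found in the camera images.
- machine: Tabletop pottery wheel, fixed: white housing 260 (x) x 360 (y) x 50 mm high, its flat top is the deck. Origin: centre of the underside. In its frame: aluminium wheel head (radius 88, 23 above the deck) centred at x 0, y +85; drive spindle at x +50, y -124; the cover's hinge along the right (-y) edge. The flat rings round the spindle are a flush gear: the clip slides over them.
- spindle (a point): Point on the spindle's vertical axis at deck height (50 mm above the bench). The steel neck (the groove) has radius 10 and is 8 mm high; above it sits a brass head of radius 15 whose top is 18 mm above the deck. The clip may enter the groove from any direction.
- clip: Dark steel horseshoe clip, 76 g, 6 mm thick, balanced about x -20. Origin: centre of its seat, underside; it meets spindle when home. +x points out of the mouth. Flat back at x -36, 52 wide; a red push block fills x -36 to -18, 12 high over all. Sprung arms reach to x +22, tips flared 38 apart; nubs at x +7.5 are 16 apart: the last 15 mm takes 5 to 15 N, then it snaps.
- cover (a joint): Angle of the cover's hinge (rad): 0 is shut over the spindle, 2.6 fully open; it starts open, leaning outward to the right (about 2.1 to 2.4). Stiff hinge (0.12 N m of friction): it stays at whatever angle it is left.
- cover_hinge (a point): Middle of the cover's hinge line, at deck height on the machine's right-hand edge, at x +50, y -180 in the machine's frame. The hinge line runs along the machine's x axis. The point's own frame turns with the cover.
- cover_edge (a point): Middle of the free edge of the cover's outer face. The cover is an orange plastic shell, 120 g, 108 mm square, 28 high, open beneath, walls 3, hinged at the lower rim of one side. In the cover's frame (origin at the hinge, y away from it, z out of the outer face, as when shut) this edge is at y 108, z 28.
- cover_mark (a point): Centre of the black round press mark on the cover's outer face: y 75, z 28 in the cover's frame. When shut, it is 28 mm above the deck.
- bowl: Small terracotta bowl, rim radius 50, 45 mm high, standing on the wheel head. Origin: centre of its underside. A bystander.
- jar: Glass jar with a white cap, radius 34, 85 mm high, a bystander. Origin: centre of its underside.
- flowerpot: Terracotta pot, rim radius 55, 100 mm high, a bystander. Origin: centre of its underside.
- purple_tub: Purple tub, rim radius 45, 80 mm high, a bystander. Origin: centre of its underside.
- brush: Broad flat brush lying on the bench, a bystander.
- spoon: Wooden spoon lying on the bench, a bystander.
- vase: Blue ceramic mug, rim radius 35, 110 mm high, a bystander. Origin: centre of its underside.
Things that resemble listed ones, but are neither listed nor needed, are in the scene too. Several things have the shape of the clip; the one meant has the colours described above.

How it is judged:
By the outcome, as a careful person would: the job done as asked, in the order asked, and still so for the second after the job is handed in, with the robot touching nothing.
It also fails if it takes over 64 s, if anything falls off the work surface, if the arm or the gripper's body presses on something with over 40 N, if the wrist force passes 120 N, or if a joint passes its speed limit or range.

## Robot

A 7-joint arm with a two-finger parallel gripper is mounted at the origin on the work surface. World frame = base frame: x ahead of the robot, y to its left, z up, the work surface at z = 0. Lengths are in m, angles in rad, forces in N, time in s.
With the tool pointing down it reaches from about 0.425 to 0.925 m from the base axis. Payload 6.8 kg.
Tool frame: the origin (TCP) lies midway between the tips of the shut fingers; the grasp point (between the pads) lies r.grasp_offset behind it (r.grasp_offset is the distance from the TCP to the grasp point, in m); z points along the fingers, y is the line along which they close (so a half turn about z gives the same grasp; the last joint's range is limited). The gripper opens to 88 mm and grips with 3 to 60 N. Pads are 20 mm wide; open, the fingers measure 115 mm over their backs; the gripper's body (75 mm by 178 mm) begins 61 mm behind the grasp point.
Start: joints at [1.118, 0.477, 0.022, 1.555, -0.011, 1.109, -0.083], TCP at [0.228, -0.635, 0.223] pointing down, gripper open.
Joint ranges: [-2.96, 2.96], [-0.34, 2.1], [-1.41, 1.46], [0.24, 2.44], [-1.37, 4.51], [0.17, 1.92], [-2.96, 2.96]. Speed limits (rad/s): [2.39, 2.39, 3.14, 3.14, 3.14, 3.14, 3.14].

## Interface

Orientations are given as a rotation vector (axis times angle).
In Python, from rig import r gives the robot as it stands. The module is installed in compiled form; this text tells all that it offers.
- The arm moves only by the tool send_rows, never from a script. Its argument "plan" is a list of rows, each a list of 3 entries, a list of its own where there are three numbers: the shift along the tool's x, y, z in mm, then the turn, a rotation vector about the tool's x, y, z in degrees, then the opening, from -1 (shut) to 1 (fully open). In form: [[[tx, ty, tz], [rx, ry, rz], gripper], ...]. A call has exactly 10 rows; each row is the pose to reach, as a shift and turn from the pose commanded when the call began, along the tool's axes at that moment; what a row does not reach only later rows make up. A row lasts 1/10 s, in which the tool goes at most 50 mm and 8.59 degrees, less where a joint would pass 70% of its speed; a pose out of reach is approached as far as the arm can. A call with a gripper value outside its range is refused whole. The fingers move at their own pace and stop on an object; "squeeze" is the grip in N (left out, the last holds). Time passes only in rows, so rows that repeat a pose let the fingers close, or fill a call up. It gives the time, the measured TCP pose, the force, the opening and the grip force at its end, in the units of the state.
- r.read_state(): the state, without advancing time (a new reading comes with each control period).
- r.get_image(name): name is "scene" or "top" or "wrist"; returns (picture, depth): 400x640x3 uint8, blue, green, red; 400x640 float32, m along the optical axis (not along the pixel's ray), 0 where there is no reading.
- r.camera_model(name): a dict with "fx", "fy", "cx", "cy" (pixels), "R" (3x3) and "t" (3): a world point X has camera coordinates R X + t; the wrist camera has in their place "tool_from_camera" (4x4, takes a point from camera to tool coordinates, whose origin is the TCP and whose axes are the flange's). Camera axes: x right, y down, z forward; pixel columns grow to the right and rows downward; lengths in m; the calibration is good to about 2 mm. A picture is of the moment at which its call begins: read the wrist's pose just before it. camera_model takes no time and is no camera call.
- r.hand_in(): hands the job in; it is judged then, once.
The state is a dict: "time_s": time; "joints": joint angles; "joint_vel": joint speeds; "joint_torque": joint torques, N m; "eef_pos": TCP position; "tcp_rot": TCP orientation; "contact_force": force on the tool from outside, world axes, zero at the start; "wrist_torque": the same for the moment, N m; "grip_width": opening from 0.0 (shut) to 1.0 (fully open); "grip_force": force on a finger pad.
Only numpy, scipy, OpenCV 4.12 (cv2) and the standard library are available. Lean on these libraries where they do the work, as an engineer would, in place of code of your own. Each camera call takes 0.05 s, during which the arm holds its last target. There are 200 camera calls.

## Working session

There is one attempt and no reset: what is moved stays moved. The work goes in short steps, Python scripts to look and compute and a tool call to move; the robot and the scene stay as the last step left them, time stands still between calls to the robot, and variables do not carry over. Pictures are saved under pics/ and viewed, at most 11 in all, crops included, and the job is handed in when it is done.

Besides the shell and the picture viewer there is one more tool, called after "Emit:" as name(argument=value, ...) on one line, values as JSON. send_rows: Moves the arm, as the interface text tells. Its arguments: {"type":"object","properties":{"plan":{"type":"array","items":{"type":"array"}},"squeeze":{"type":"number"}},"required":["plan"]}

```bash
mkdir -p pics; python3 - <<'E'
from rig import r
import cv2,numpy as np
s=r.read_state();print(s['eef_pos'],s['tcp_rot'],r.grasp_offset,s['grip_width'])
for n in("scene","top"):
    p,d=r.get_image(n);cv2.imwrite(f"pics/{n}0.png",p);np.savez(f"{n}0.npz",p=p,d=d,**r.camera_model(n))
E
```

```text
[ 0.22794711 -0.63471832  0.2217167 ] [-3.09333374e+00 -5.38635370e-01  6.55210059e-04] 0.0187 1.0024351338996245
```

View pics/top0.png

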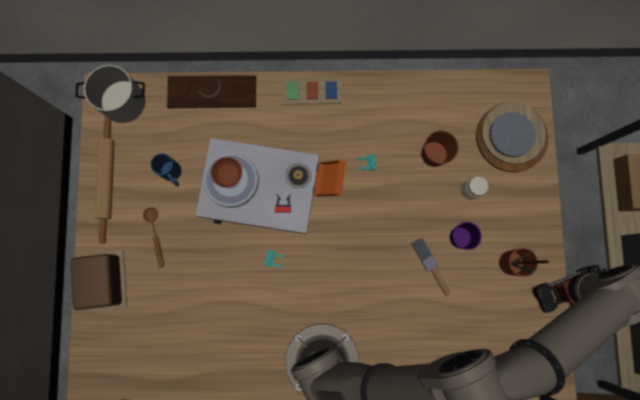

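View pics/scene0.png

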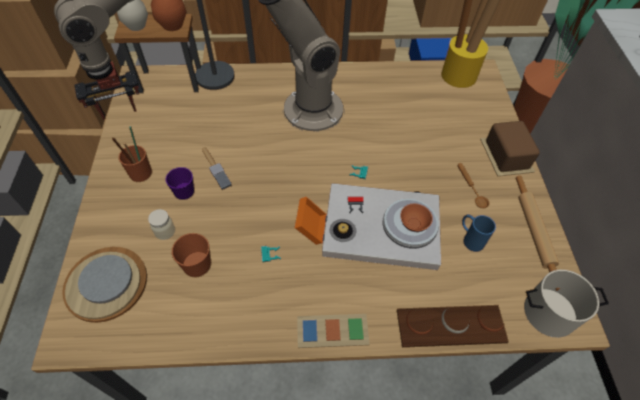

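Candidates for the clip: dark with red block on the deck, top (283,204); turquoise look-alikes at top (369,162) and (275,260). By the description it is the one on the deck; I check that in a crop.

```bash
cat > h.py <<'E'
import numpy as np,cv2
def world(n,u,v,z=None,f=None):
    a=np.load(f or n+"0.npz");d=a['d'];
    ray=a['R'].T@np.array([(u-a['cx'])/a['fx'],(v-a['cy'])/a['fy'],1]);o=-a['R'].T@a['t']
    k=d[int(round(v)),int(round(u))] if z is None else (z-o[2])/ray[2]
    return o+k*ray
E
python3 - <<'E'
from h import *
p=np.load("top0.npz")['p'];cv2.imwrite("pics/ct.png",cv2.resize(p[130:240,190:350],None,fx=5,fy=5,interpolation=cv2.INTER_CUBIC))
p=np.load("scene0.npz")['p'];cv2.imwrite("pics/cs.png",cv2.resize(p[170:280,290:450],None,fx=5,fy=5,interpolation=cv2.INTER_CUBIC))
for n in("top0","scene0"):
    a=np.load(n+".npz");print(-a['R'].T@a['t'],a['fx'])
E
```

```text
[0.28119479 0.0275184  1.60908819] 491.6277951963561
[ 1.33824352 -0.06086336  1.30142031] 465.5331089906095
```

View pics/ct.png

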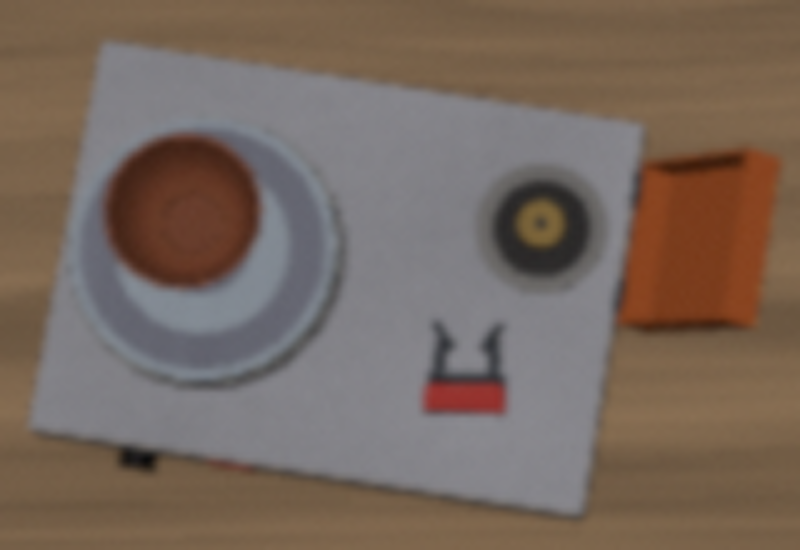

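View pics/cs.png

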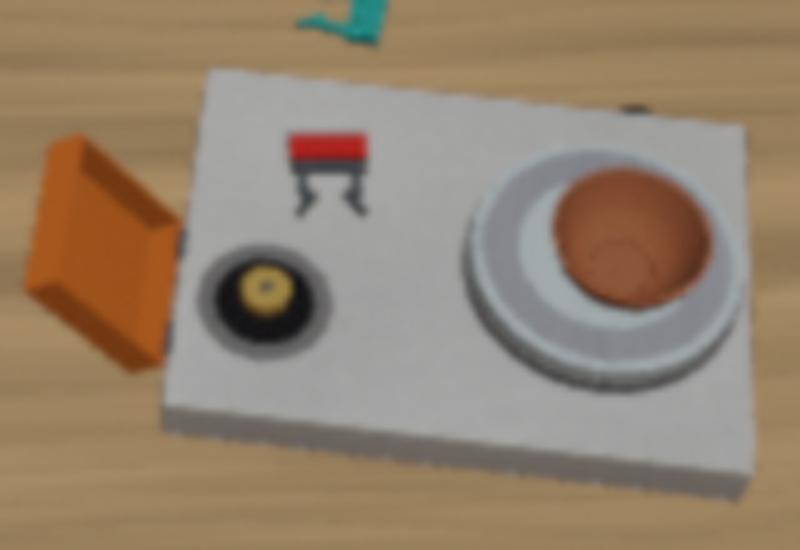

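The crops confirm it: dark steel arms with a red block, mouth pointing toward the +x side (crop tips (437,323),(500,323); block 423–505, 382–412). The brass head is at crop (541,222), and the cover leans outward at the right.

```bash
python3 - <<'E'
from h import *
T=lambda c,z:world("top",190+(c[0]+.5)/5-.5,130+(c[1]+.5)/5-.5,z)
S=lambda c,z:world("scene",290+(c[0]+.5)/5-.5,170+(c[1]+.5)/5-.5,z)
P=lambda *a:print(*[np.round(x,4) for x in a])
C=np.array([T(c,.05) for c in[(103,42),(643,123),(583,516),(32,432)]]);P(C)
D=np.array([S(c,.05) for c in[(745,474),(163,408),(210,70),(745,126)]]);P(D)
L=np.array([[130,180],[130,-180],[-130,-180],[-130,180]])/1e3
for X in(C,D,(C+D)/2):
    c=X[:,:2].mean(0);q=X[:,:2]-c;H=L.T@q
    th=np.arctan2(H[0,1]-H[1,0],H[0,0]+H[1,1]);R=np.array([[np.cos(th),-np.sin(th)],[np.sin(th),np.cos(th)]])
    print("machine",c.round(4),np.degrees(th).round(2),"spindle",(c+R@[.05,-.124]).round(4),"hinge",(c+R@[.05,-.18]).round(4),np.abs(q-L@R.T).max().round(4))
P("head",T((541,222),.068),S((267,286),.068))
P("block top", [T(c,.062) for c in((425,382),(505,382),(505,412),(423,412))])
P("block scene",[S(c,.062) for c in((289,134),(367,134),(367,160),(292,162))])
P("tips",[T(c,.056) for c in((437,323),(500,323))])
a=np.load("top0.npz")
for c in((541,222),(465,397),(180,140),(560,450)):
    P(world("top",190+c[0]/5,130+c[1]/5))
# red block centroid via mask
for n in("top","scene"):
    p=np.load(n+"0.npz")['p'].astype(int);m=(p[...,2]>1.8*p[...,1])&(p[...,2]>1.8*p[...,0])&(p[...,2]>110)&(abs(p[...,0]-p[...,1])<25)
    k,l,st,ce=cv2.connectedComponentsWithStats(m.astype(np.uint8))
    for i in range(1,k):
        if st[i,4]>15: P(n,st[i],ce[i],world(n,*ce[i],.062))
# orange points for cover edge
E
```

```text
[[0.7165 0.3517 0.05  ]
 [0.6583 0.0009 0.05  ]
 [0.4033 0.0428 0.05  ]
 [0.4616 0.3929 0.05  ]]
[[7.190e-01 3.470e-01 5.000e-02]
 [6.618e-01 7.000e-04 5.000e-02]
 [4.069e-01 4.490e-02 5.000e-02]
 [4.649e-01 3.965e-01 5.000e-02]]
machine [0.5599 0.197 ] -9.37 spindle [0.589  0.0666] hinge [0.5799 0.0113] 0.0029
machine [0.5631 0.1973] -9.74 spindle [0.5914 0.0666] hinge [0.582  0.0114] 0.0057
machine [0.5615 0.1972] -9.56 spindle [0.5902 0.0666] hinge [0.5809 0.0114] 0.0038Traceback (most recent call last):
  File "<stdin>", line 12, in <module>
  File "<stdin>", line 4, in <lambda>
    return _wrapfunc(a, 'round', decimals=decimals, out=out)
    return _wrapit(obj, method, *args, **kwds)
    result = getattr(arr, method)(*args, **kwds)
numpy._core._exceptions._UFuncNoLoopError: ufunc 'multiply' did not contain a loop with signature matching types (dtype('<U4'), dtype('float64')) -> None
```

```bash
python3 - <<'E'
from h import *
T=lambda c,z:world("top",190+(c[0]+.5)/5-.5,130+(c[1]+.5)/5-.5,z)
S=lambda c,z:world("scene",290+(c[0]+.5)/5-.5,170+(c[1]+.5)/5-.5,z)
P=lambda n,*a:print(n,*[np.round(np.array(x),4) for x in a])
P("head",T((541,222),.068),S((267,286),.068))
P("block top", [T(c,.062) for c in((425,382),(505,382),(505,412),(423,412))])
P("block scene",[S(c,.062) for c in((289,134),(367,134),(367,160),(292,162))])
P("tips",[T(c,.056) for c in((437,323),(500,323))],[S(c,.056) for c in((300,215),(362,213))])
for c in((541,222),(465,397),(180,140),(560,450)):
    P("depth",world("top",190+c[0]/5,130+c[1]/5))
# cover: cover-frame x-edge points; fit angle by scene far corners
for n in("top","scene"):
    p=np.load(n+"0.npz")['p'].astype(int);
    m=(p[...,2]>1.8*p[...,1])&(p[...,2]>1.8*p[...,0])&(p[...,2]>100)&(abs(p[...,0]-p[...,1])<22)
    k,l,st,ce=cv2.connectedComponentsWithStats(m.astype(np.uint8))
    for i in range(1,k):
        if st[i,4]>25: P(n,st[i],ce[i],world(n,*ce[i],.062))
    o=(p[...,2]>2*p[...,0])&(p[...,2]-p[...,0]>70)
    a=np.load(n+"0.npz");v,u=np.nonzero(o);W=np.array([world(n,x,y) for x,y in zip(u,v) if a['d'][y,x]>0])
    W=W[(W[:,0]>.5)&(W[:,0]<.66)&(W[:,1]<.02)&(W[:,1]>-.14)]
    th=np.radians(-9.5);R=np.array([[np.cos(th),-np.sin(th)],[np.sin(th),np.cos(th)]])
    q=(W[:,:2]-[.5809,.0114])@R; z=W[:,2]-.05
    P(n,len(q),"x",np.percentile(q[:,0],[1,99]),"y",np.percentile(q[:,1],[1,99]),"z",np.percentile(z,[1,99]))
    for f in np.linspace(.02,-.1,9):
        k=abs(q[:,1]-f)<.008
        if k.sum(): P(n,f,np.percentile(z[k],[5,50,95]))
E
```

```text
head [0.59   0.0672 0.068 ] [0.5884 0.0686 0.068 ]
block top [[0.4888 0.1419 0.062 ]
 [0.4882 0.0911 0.062 ]
 [0.469  0.0913 0.062 ]
 [0.4697 0.1432 0.062 ]]
block scene [[0.4695 0.0923 0.062 ]
 [0.4713 0.1432 0.062 ]
 [0.4918 0.1411 0.062 ]
 [0.4917 0.0924 0.062 ]]
tips [[0.5276 0.1346 0.056 ]
 [0.527  0.0943 0.056 ]] [[0.5288 0.0949 0.056 ]
 [0.5287 0.1348 0.056 ]]
depth [0.5875 0.0658 0.0739]
depth [0.4777 0.1154 0.0608]
depth [0.6331 0.2876 0.1184]
depth [0.4441 0.0556 0.0521]
top [275 207  16   5  78] [282.5    209.0513] [0.4787 0.1169 0.062 ]Traceback (most recent call last):
    return bound(*args, **kwds)
numpy._core._exceptions._UFuncNoLoopError: ufunc 'multiply' did not contain a loop with signature matching types (dtype('<U1'), dtype('float64')) -> None

During handling of the above exception, another exception occurred:

Traceback (most recent call last):
numpy._core._exceptions._UFuncNoLoopError: ufunc 'multiply' did not contain a loop with signature matching types (dtype('<U1'), dtype('float64')) -> None
```

Emit:
send_rows(plan=[[[0,0,-50],[0,0,0],1],[[0,0,-80],[0,0,0],1],[[50,-25,-80],[0,0,5],1],[[95,-48,-80],[0,0,10],1],[[140,-70,-80],[0,0,15],1],[[185,-92,-80],[0,0,20],1],[[230,-115,-80],[0,0,20],1],[[275,-138,-80],[0,0,20],1],[[320,-160,-80],[0,0,20],1],[[352,-176,-80],[0,0,20],1]])

```text
time_s: 1.1
eef_pos: [0.5015, -0.348, 0.3024]
tcp_rot: [-3.141, 0.004, 0.0]
contact_force: [-0.1, -0.7, -0.2]
grip_width: 0.999
grip_force: 0.0
```

```bash
python3 - <<'E'
from rig import r
import numpy as np
from scipy.spatial.transform import Rotation as R
s=r.read_state();print(s['eef_pos'],s['joints'],s['contact_force']);M=R.from_rotvec(s['tcp_rot']).as_matrix();print(M.round(3))
for t in([.479,.1165,.20],):print(M.T@(np.array(t)-s['eef_pos'])*1e3)
print(r.camera_model('wrist')['tool_from_camera'].round(3))
E
```

```text
[ 0.50147187 -0.34802704  0.30237857] [ 0.56287544  0.31142603 -0.07473946  1.61486139  0.02381076  1.21670468
 -1.09007447] [-0.11284999 -0.68424562 -0.24289688]
[[ 1.    -0.003 -0.   ]
 [-0.003 -1.     0.001]
 [-0.    -0.001 -1.   ]]
[ -23.72094879 -464.39059483  102.71523044]
[[ 0.    -0.971 -0.24   0.066]
 [ 1.     0.     0.     0.   ]
 [-0.    -0.24   0.971 -0.162]
 [ 0.     0.     0.     1.   ]]
```

Emit:
send_rows(plan=[[[0,-48,0],[0,0,0],1],[[0,-96,0],[0,0,0],1],[[0,-144,0],[0,0,0],1],[[0,-192,0],[0,0,0],1],[[0,-240,0],[0,0,0],1],[[0,-288,0],[0,0,0],1],[[0,-336,0],[0,0,0],1],[[0,-384,30],[0,0,0],1],[[0,-430,50],[0,0,0],1],[[0,-464,60],[0,0,0],1]])

```text
time_s: 2.1
eef_pos: [0.5006, 0.1152, 0.2411]
tcp_rot: [3.141, -0.005, -0.003]
contact_force: [0.0, 0.0, 0.8]
grip_width: 1.0
grip_force: 0.0
```

Emit:
send_rows(plan=[[[0,0,40],[0,0,0],1],[[0,0,40],[0,0,0],1],[[0,0,40],[0,0,0],1],[[0,0,40],[0,0,0],1],[[0,0,40],[0,0,0],1],[[0,0,40],[0,0,0],1],[[0,0,40],[0,0,0],1],[[0,0,40],[0,0,0],1],[[0,0,40],[0,0,0],1],[[0,0,40],[0,0,0],1]])

```text
time_s: 3.1
eef_pos: [0.5019, 0.1133, 0.2027]
tcp_rot: [3.142, -0.007, -0.0]
contact_force: [1.0, 0.7, 0.0]
grip_width: 1.001
grip_force: 0.0
```

```bash
python3 - <<'E'
from rig import r
import numpy as np,cv2
from scipy.spatial.transform import Rotation as R
s=r.read_state();p,d=r.get_image("wrist")
M=np.eye(4);M[:3,:3]=R.from_rotvec(s['tcp_rot']).as_matrix();M[:3,3]=s['eef_pos']
c=r.camera_model("wrist");W=np.linalg.inv(M@c['tool_from_camera'])
np.savez("wrist0.npz",p=p,d=d,fx=c['fx'],fy=c['fy'],cx=c['cx'],cy=c['cy'],R=W[:3,:3],t=W[:3,3])
cv2.imwrite("pics/w0.png",p);print(s['eef_pos'],s['tcp_rot'],c['fx'])
E
```

```text
[0.50193664 0.11332052 0.20266832] [ 3.14154715e+00 -6.69953050e-03 -2.59991182e-05] 328.0450320563279
```

View pics/w0.png

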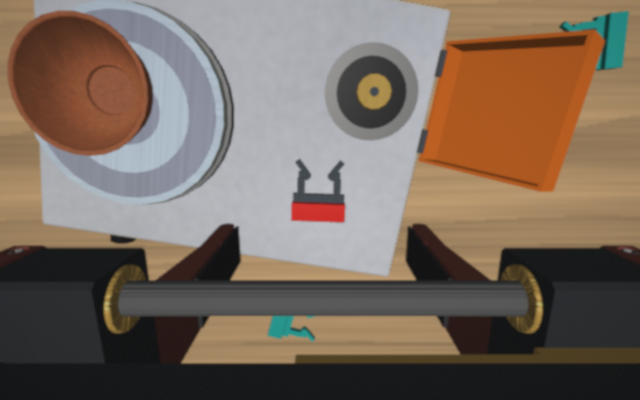

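The wrist view shows the clip (tips (299,162),(341,164), block 292–345 × 205–221), spindle head (374,91), and the cover standing open at right, clear of the path.

```bash
python3 - <<'E'
from h import *
P=lambda n,*a:print(n,*[np.round(np.array(x),4) for x in a])
w=lambda u,v,z:world("wrist",u,v,z)
P("head",w(374,91,.068)); P("gear",w(371.5,91,.05))
P("block",[w(*c,.062) for c in((292,204),(345,207),(344.5,222),(291.5,220))]);P("tips",[w(*c,.056) for c in((299,162),(341,164))])
p=cv2.cvtColor(np.load("wrist0.npz")['p'],cv2.COLOR_BGR2HSV)
m=((p[...,0]<5)|(p[...,0]>175))&(p[...,1]>170)&(p[...,2]>80);m[:190]=0;m[235:]=0;m[:,:270]=0;m[:,360:]=0
v,u=np.nonzero(m);print(len(u),cv2.minAreaRect(np.c_[u,v].astype(np.float32)));P("red",w(u.mean(),v.mean(),.062))
# cover orange: corners of outer free edge
P("far edge corners (free outer edge) by depth",world("wrist",597,40),world("wrist",550,184), world("wrist",480,100),world("wrist",550,105))
E
```

```text
head [0.5888 0.0688 0.068 ]
gear [0.5901 0.0684 0.05  ]
block [[0.4867 0.1426 0.062 ]
 [0.4836 0.092  0.062 ]
 [0.4685 0.0923 0.062 ]
 [0.4708 0.1435 0.062 ]]
tips [[0.5261 0.1355 0.056 ]
 [0.524  0.0959 0.056 ]]
859 ((318.0, 211.5), (17.0, 50.0), 90.0)
red [0.4793 0.118  0.062 ]
far edge corners (free outer edge) by depth [ 0.6163 -0.0693  0.1276] [ 0.5185 -0.055   0.1261] [ 0.5814 -0.0271  0.0599] [ 0.5755 -0.0607  0.1039]
```

Emit:
send_rows(plan=[[[-12,-2,40],[0,0,2.5],1],[[-23,-3,80],[0,0,2.5],1],[[-23,-3,110],[0,0,2.5],1],[[-23,-3,130],[0,0,2.5],1],[[-23,-3,140],[0,0,2.5],1],[[-23,-3,140],[0,0,2.5],1],[[-23,-3,140],[0,0,2.5],1],[[-23,-3,140],[0,0,2.5],1],[[-23,-3,140],[0,0,2.5],1],[[-23,-3,140],[0,0,2.5],1]])

```text
time_s: 4.15
eef_pos: [0.4795, 0.1165, 0.0634]
tcp_rot: [-3.14, 0.076, -0.002]
contact_force: [0.4, -0.6, -0.5]
grip_width: 0.998
grip_force: 0.0
```

```bash
python3 - <<'E'
from rig import r
for i in range(3):
    s=r.read_state();print(s['eef_pos'],s['tcp_rot'],s['contact_force']);p,d=r.get_image("wrist")
import cv2;cv2.imwrite("pics/w1.png",p[180:340,160:480])
E
```

```text
[0.47950559 0.11649656 0.06335899] [-3.14035222e+00  7.55774660e-02 -2.20958957e-03] [ 0.38132606 -0.6281139  -0.47645278]
[0.47930939 0.11642991 0.06318907] [-3.14052041e+00  7.55149893e-02 -1.57693760e-03] [-0.74324121 -0.40433422  1.09223336]
[0.47922729 0.11640707 0.06307042] [-3.14058543e+00  7.55003805e-02 -1.21329863e-03] [-0.18296831 -0.27259765 -0.10442033]
```

Emit:
send_rows(plan=[[[0,0,5],[0,0,0],1],[[0,0,9.5],[0,0,0],1],[[0,0,9.5],[0,0,0],1],[[0,0,9.5],[0,0,0],-1],[[0,0,9.5],[0,0,0],-1],[[0,0,9.5],[0,0,0],-1],[[0,0,9.5],[0,0,0],-1],[[0,0,9.5],[0,0,0],-1],[[0,0,9.5],[0,0,0],-1],[[0,0,9.5],[0,0,0],-1]], squeeze=35)

```text
time_s: 5.3
eef_pos: [0.479, 0.1165, 0.0532]
tcp_rot: [-3.141, 0.075, -0.0]
contact_force: [-0.7, 0.4, 0.3]
grip_width: 0.592
grip_force: 35.0
```

```bash
python3 - <<'E'
from rig import r
import numpy as np,cv2
from scipy.spatial.transform import Rotation as R
s=r.read_state();p,d=r.get_image("wrist")
M=np.eye(4);M[:3,:3]=R.from_rotvec(s['tcp_rot']).as_matrix();M[:3,3]=s['eef_pos']
c=r.camera_model("wrist");W=np.linalg.inv(M@c['tool_from_camera'])
np.savez("wrist1.npz",p=p,d=d,fx=c['fx'],fy=c['fy'],cx=c['cx'],cy=c['cy'],R=W[:3,:3],t=W[:3,3])
cv2.imwrite("pics/w2.png",cv2.resize(p[:300,160:560],None,fx=2,fy=2,interpolation=cv2.INTER_CUBIC));print(s['eef_pos'],s['tcp_rot'],s['grip_width']*88,s['grip_force'],s['contact_force'])
E
```

```text
[0.47904542 0.11650813 0.05323599] [-3.14060660e+00  7.51647410e-02 -2.97022912e-04] 52.060044192907 34.99483108520508 [-0.65454064  0.4029763   0.2552591 ]
```

View pics/w2.png

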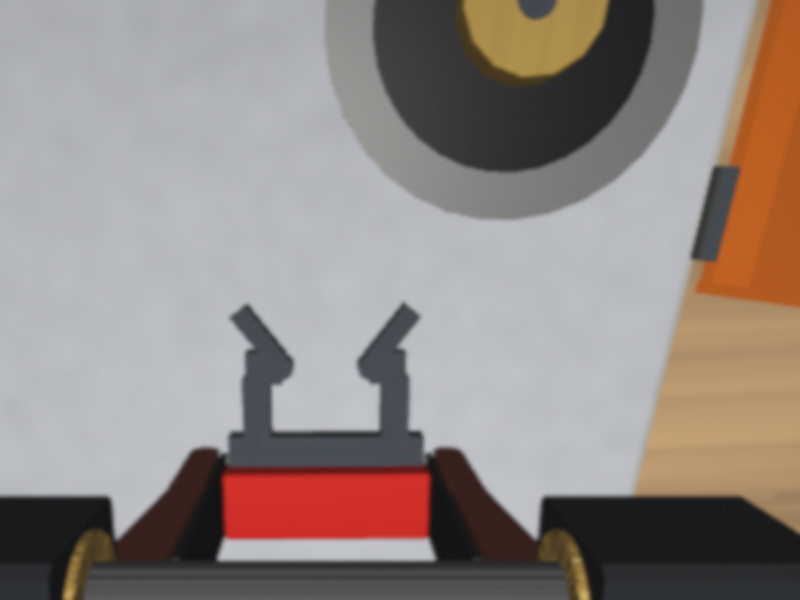

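The clip is held squarely between the pads (52 mm). Tips are at crop (240,312),(411,310); the brass head hub is at (537,5).

```bash
python3 - <<'E'
from h import *
w=lambda u,v,z:world("wrist",160+(u+.5)/2-.5,(v+.5)/2-.5,z,"wrist1.npz")
a=np.radians(-2.75);A=np.array([[np.cos(a),np.sin(a)],[-np.sin(a),np.cos(a)]]) # world->clip axes (x fwd,y left)
tips=[w(231,318,.056),w(421,316,.056)];blk=[w(*c,.062) for c in((222,470),(431,468),(431,537),(222,538))];hub=w(537,4,.068);gear=w(514,30,.05)
f=lambda q:(A@(np.array(q)[:2]-[.479,.1165])*1e3).round(1)
print([f(t) for t in tips],[f(b) for b in blk],"hub",f(hub),hub,"gear",f(gear),gear)
print("spindle .5895,.0675",f([.5895,.0675]))
E
```

```text
[array([45.9, 23. ]), array([ 46.4, -23. ])] [array([ 9.1, 25.6]), array([  9.7, -25.9]), array([ -8.9, -26.7]), array([-9.2, 26.3])] hub [110.6 -42.4] [0.58743341 0.06888859 0.068     ] gear [110.8 -42.7] [0.5875912  0.06850574 0.05      ]
spindle .5895,.0675 [112.7 -43.6]
```

Emit:
send_rows(plan=[[[0,10,0],[0,0,0],-1],[[0,20,0],[0,0,0],-1],[[8,30,0],[0,0,0],-1],[[16,37,0],[0,0,0],-1],[[24,41,0],[0,0,0],-1],[[32,43,0],[0,0,0],-1],[[40,43,0],[0,0,0],-1],[[45,43,0],[0,0,0],-1],[[48,43,0],[0,0,0],-1],[[48,43,0],[0,0,0],-1]], squeeze=50)

```text
time_s: 6.35
eef_pos: [0.5256, 0.0705, 0.0532]
tcp_rot: [3.14, -0.076, -0.0]
contact_force: [-1.9, 0.2, 5.4]
grip_width: 0.588
grip_force: 50.0
```

```bash
python3 - <<'E'
from rig import r
import numpy as np,cv2
from scipy.spatial.transform import Rotation as R
s=r.read_state();p,d=r.get_image("wrist")
M=np.eye(4);M[:3,:3]=R.from_rotvec(s['tcp_rot']).as_matrix();M[:3,3]=s['eef_pos']
c=r.camera_model("wrist");W=np.linalg.inv(M@c['tool_from_camera'])
np.savez("wrist2.npz",p=p,d=d,fx=c['fx'],fy=c['fy'],cx=c['cx'],cy=c['cy'],R=W[:3,:3],t=W[:3,3])
cv2.imwrite("pics/w3.png",cv2.resize(p[60:310,160:480],None,fx=2.4,fy=2.4,interpolation=cv2.INTER_CUBIC));print(s['eef_pos'],s['tcp_rot'],s['grip_width']*88,s['grip_force'],s['contact_force'])
E
```

```text
[0.52562128 0.07051552 0.05324931] [ 3.14016477e+00 -7.63624539e-02 -2.44764802e-04] 51.73057580658518 49.99477744102478 [-1.91302375  0.22105971  5.42488671]
```

View pics/w3.png

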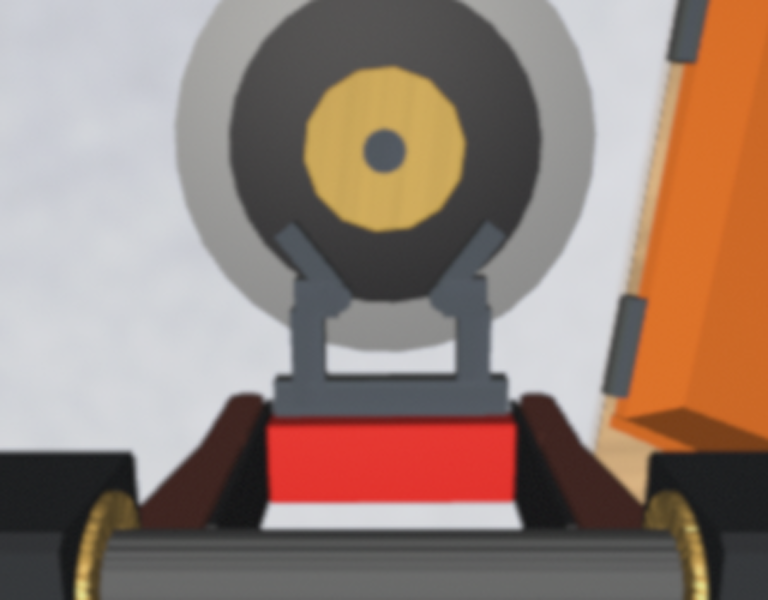

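Centred within ~2 mm: clip mid-column is 391, gear centre 386, hub (384,150). I'll measure the remaining offset.

```bash
python3 - <<'E'
from h import *
w=lambda u,v,z:world("wrist",160+(u+.5)/2.4-.5,60+(v+.5)/2.4-.5,z,"wrist2.npz")
a=np.radians(-2.78);A=np.array([[np.cos(a),np.sin(a)],[-np.sin(a),np.cos(a)]])
f=lambda q:(A@(np.array(q)[:2]-[.5256,.0705])*1e3).round(1)
print("tips",f(w(274,239,.056)),f(w(507,238,.056)),"block",[f(w(*c,.062)) for c in((268,420),(517,420),(516,501),(267,501))],"hub",f(w(384.5,151,.068)),"ring",f(w(386,140,.05)),"plate",f(w(275,378,.056)),f(w(508,378,.056)))
E
```

```text
tips [45.6 23.7] [ 45.9 -23.4] block [array([ 9.1, 25.3]), array([  9.1, -25.9]), array([ -9. , -26.4]), array([-9. , 26.2])] hub [63.2  1.2] ring [65.   1.1] plate [16.3 24.5] [ 16.3 -24.6]
```

Emit:
send_rows(plan=[[[4,-1.3,0],[0,0,0],-1],[[9,-1.3,0],[0,0,0],-1],[[14,-1.3,0],[0,0,0],-1],[[19,-1.3,0],[0,0,0],-1],[[23,-1.3,0],[0,0,0],-1],[[27,-1.3,0],[0,0,0],-1],[[30,-1.3,0],[0,0,0],-1],[[33,-1.3,0],[0,0,0],-1],[[35,-1.3,0],[0,0,0],-1],[[36,-1.3,0],[0,0,0],-1]], squeeze=55)

```text
time_s: 7.4
eef_pos: [0.5592, 0.0702, 0.0533]
tcp_rot: [3.139, -0.075, -0.006]
contact_force: [-4.9, 0.2, 8.3]
grip_width: 0.587
grip_force: 55.0
```

```bash
python3 - <<'E'
from rig import r
s=r.read_state();print(s['eef_pos'],s['contact_force'],s['grip_width']*88)
E
```

```text
[0.55923443 0.07015264 0.05325201] [-4.94889313  0.21675197  8.32567342] 51.6446855866487
```

Emit:
send_rows(plan=[[[0.5,0,0],[0,0,0],-1],[[1,0,0],[0,0,0],-1],[[1.5,0,0],[0,0,0],-1],[[2,0,0],[0,0,0],-1],[[2.5,0,0],[0,0,0],-1],[[3,0,0],[0,0,0],-1],[[3.5,0,0],[0,0,0],-1],[[4,0,0],[0,0,0],-1],[[4,0,0],[0,0,0],-1],[[4,0,0],[0,0,0],-1]])

```text
time_s: 8.4
eef_pos: [0.5635, 0.07, 0.0532]
tcp_rot: [3.139, -0.076, -0.006]
contact_force: [-8.0, 0.0, 11.5]
grip_width: 0.582
grip_force: 55.0
```

```bash
python3 - <<'E'
from rig import r
import cv2
s=r.read_state();p,d=r.get_image("wrist");print(s['eef_pos'],s['contact_force'],s['grip_width']*88)
cv2.imwrite("pics/w4.png",cv2.resize(p[60:310,160:480],None,fx=2.4,fy=2.4,interpolation=cv2.INTER_CUBIC))
E
```

```text
[0.5634745  0.07000975 0.05322287] [-7.97878212  0.02137658 11.5371406 ] 51.208366634167604
```

View pics/w4.png

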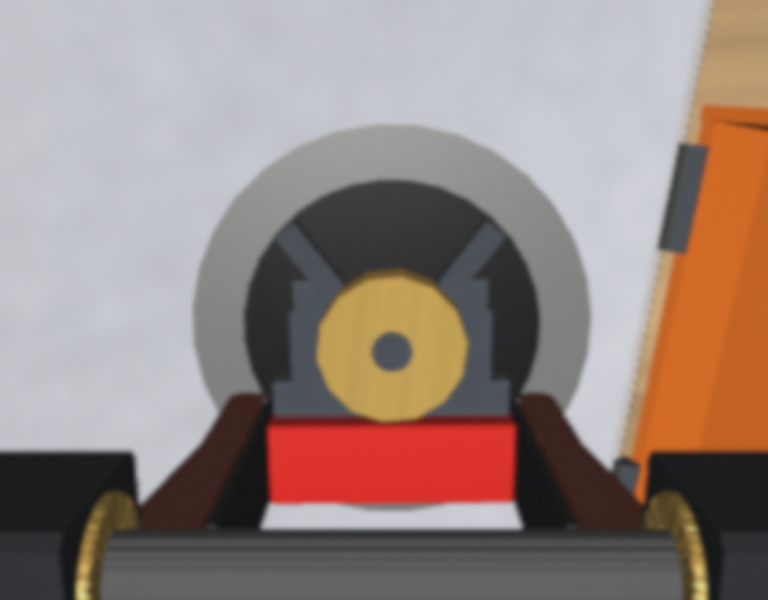

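```bash
python3 - <<'E'
from h import *
# same camera-tool relation: use wrist2's tool frame
w=lambda u,v,z:world("wrist",160+(u+.5)/2.4-.5,60+(v+.5)/2.4-.5,z,"wrist2.npz")
a=np.radians(-2.78);A=np.array([[np.cos(a),np.sin(a)],[-np.sin(a),np.cos(a)]])
f=lambda q:(A@(np.array(q)[:2]-[.5256,.0705])*1e3).round(1)
print("hub",f(w(391.5,351,.068)),"head bottom edge",f(w(392,423,.068)),"ring",f(w(391.5,(125+508)/2+6,.05)),"block front",f(w(392,421,.062)),"gear top,bottom",f(w(392,125,.05)),f(w(392,508,.05)),"dark top",f(w(392,180,.05)))
E
```

```text
hub [25.5 -0.1] head bottom edge [10.7 -0.2] ring [26.9 -0.1] block front [ 8.9 -0.2] gear top,bottom [68.  -0.1] [-16.6  -0.2] dark top [57.  -0.2]
```

Emit:
send_rows(plan=[[[0.5,0,0],[0,0,0],-1],[[1,0,0],[0,0,0],-1],[[1.5,0,0],[0,0,0],-1],[[2,0,0],[0,0,0],-1],[[2.5,0,0],[0,0,0],-1],[[3,0,0],[0,0,0],-1],[[3.5,0,0],[0,0,0],-1],[[4,0,0],[0,0,0],-1],[[4,0,0],[0,0,0],-1],[[4,0,0],[0,0,0],-1]])

```text
time_s: 9.45
eef_pos: [0.5637, 0.07, 0.0532]
tcp_rot: [3.138, -0.075, -0.017]
contact_force: [-18.8, 0.1, 23.9]
grip_width: 0.582
grip_force: 55.0
```

```bash
python3 - <<'E'
from rig import r
import cv2,numpy as np
s=r.read_state();p,d=r.get_image("wrist");print(s['eef_pos'],s['contact_force'],s['grip_width']*88)
q=cv2.resize(p[60:310,160:480],None,fx=2.4,fy=2.4,interpolation=cv2.INTER_CUBIC)
h=cv2.cvtColor(q,cv2.COLOR_BGR2HSV)
m=(h[...,0]>12)&(h[...,0]<30)&(h[...,1]>90)&(h[...,2]>110);m[:, :280]=0;m[:,500:]=0;m[450:]=0
v,u=np.nonzero(m);print("brass",u.min(),u.max(),v.min(),v.max(),u.mean(),v.mean())
red=(h[...,1]>170)&(h[...,2]>100)&((h[...,0]<6)|(h[...,0]>174));red[:,:260]=0;red[:,525:]=0
v,u=np.nonzero(red);print("red",u.min(),u.max(),v.min(),v.max(),v.mean())
E
```

```text
[0.56370367 0.06999355 0.05318581] [-18.76290319   0.11083455  23.90865432] 51.23720931984239
brass 316 467 275 423 391.53218047859707 349.0157705656701
red 266 516 418 502 460.57537952803244
```

Hard stop at 19 N without motion: the clip is home. I relax the push, open and lift.

Emit:
send_rows(plan=[[[-3,0,0],[0,0,0],-1],[[-5,0,0],[0,0,0],-1],[[-5.5,0,0],[0,0,0],-1],[[-5.5,0,0],[0,0,0],0.7],[[-5.5,0,0],[0,0,0],0.7],[[-5.5,0,0],[0,0,0],0.7],[[-5.5,0,0],[0,0,0],0.7],[[-5.5,0,0],[0,0,0],0.7],[[-5.5,0,-10],[0,0,0],0.7],[[-5.5,0,-30],[0,0,0],0.7]])

```text
time_s: 10.5
eef_pos: [0.5622, 0.0704, 0.0827]
tcp_rot: [3.14, -0.075, -0.005]
contact_force: [0.1, 0.0, -0.0]
grip_width: 0.852
grip_force: 0.0
```

Emit:
send_rows(plan=[[[0,0,-40],[0,0,0],0.7],[[0,0,-80],[0,0,0],0.7],[[0,0,-110],[0,0,0],-1],[[0,0,-140],[0,0,0],-1],[[0,0,-160],[0,0,0],-1],[[0,0,-160],[0,0,0],-1],[[0,0,-160],[0,0,0],-1],[[0,0,-160],[0,0,0],-1],[[0,0,-160],[0,0,0],-1],[[0,0,-160],[0,0,0],-1]])

```text
time_s: 11.5
eef_pos: [0.5629, 0.0706, 0.2422]
tcp_rot: [3.14, -0.075, -0.003]
contact_force: [-0.1, 0.3, -0.1]
grip_width: 0.16
grip_force: 0.0
```

```bash
cat > wr.py <<'E'
from rig import r
import numpy as np,cv2
from scipy.spatial.transform import Rotation as R
def shot(fn):
    s=r.read_state();p,d=r.get_image("wrist")
    M=np.eye(4);M[:3,:3]=R.from_rotvec(s['tcp_rot']).as_matrix();M[:3,3]=s['eef_pos']
    c=r.camera_model("wrist");W=np.linalg.inv(M@c['tool_from_camera'])
    np.savez(fn,p=p,d=d,fx=c['fx'],fy=c['fy'],cx=c['cx'],cy=c['cy'],R=W[:3,:3],t=W[:3,3]);return s,p
E
python3 - <<'E'
from wr import *
s,p=shot("wrist3.npz");print(s['eef_pos'],s['tcp_rot'],s['contact_force'],s['grip_width'])
cv2.imwrite("pics/w5.png",p)
E
```

```text
[0.56289589 0.07055059 0.2421932 ] [ 3.14044828e+00 -7.50892002e-02 -2.67421455e-03] [-0.07183604  0.31899314 -0.12109324] 0.15962574867961998
```

View pics/w5.png

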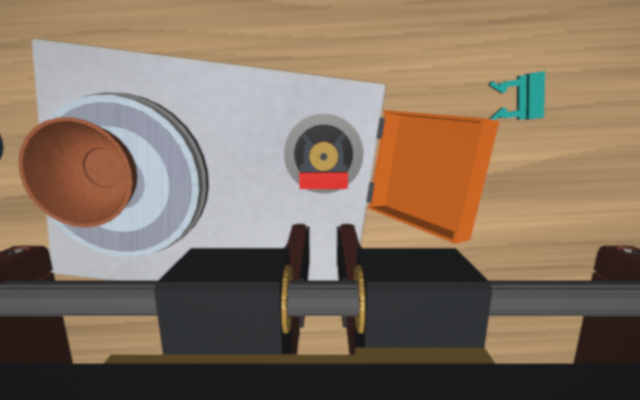

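Clip seated round the neck (red block at (323,180), head (323,157)), fingers clear. The cover at right is still open. Next: go outside the cover with the fingers shut.

Emit:
send_rows(plan=[[[2,45,0],[0,0,3],-1],[[4,90,0],[0,0,6.7],-1],[[5,130,0],[0,0,6.7],-1],[[6,165,0],[0,0,6.7],-1],[[6,185,0],[0,0,6.7],-1],[[6,185,0],[0,0,6.7],-1],[[6,185,40],[0,0,6.7],-1],[[6,185,80],[0,0,6.7],-1],[[6,185,100],[0,0,6.7],-1],[[6,185,100],[0,0,6.7],-1]], squeeze=20)

```text
time_s: 12.55
eef_pos: [0.5582, -0.1125, 0.14]
tcp_rot: [-3.13, 0.255, 0.01]
contact_force: [-0.8, -0.5, 0.2]
grip_width: 0.002
grip_force: 0.0
```

```bash
python3 - <<'E'
from wr import *
from h import world
s,p=shot("wrist4.npz");print(s['eef_pos'],s['tcp_rot'],s['contact_force'],s['grip_width'])
o=np.array([-.165,-.986]);H=np.array([.5815,.0135]);print("rel hinge: out",(s['eef_pos'][:2]-H)@o,"x",(s['eef_pos'][:2]-H)@[.986,-.165])
for n in("wrist0","wrist3"):
    a=np.load(n+".npz");h=cv2.cvtColor(a['p'],cv2.COLOR_BGR2HSV);m=(h[...,0]>5)&(h[...,0]<18)&(h[...,1]>180)&(a['d']>0);m[250:]=0;m[:,:365]=0
    v,u=np.nonzero(m);W=np.array([world(n,x,y,f=n+".npz") for x,y in zip(u,v)])
    q=np.c_[(W[:,:2]-H)@[.986,-.165],(W[:,:2]-H)@o,W[:,2]-.05];k=(abs(q[:,0])<.02)
    for b in np.arange(0,.12,.01):
        kk=k&(abs(q[:,1]-b)<.004)
        if kk.sum()>3:print(n,b.round(2),(np.percentile(q[kk,2],[5,50,95])*1e3).round(),kk.sum())
E
```

```text
[ 0.55824756 -0.1124644   0.1399773 ] [-3.12992859  0.25532878  0.01003923] [-0.7523368  -0.54763925  0.20649837] 0.00221338903770924
rel hinge: out 0.12803754842809997 x -0.0021427762400461833
wrist0 0.0 [-1.  0.  2.] 85
wrist0 0.01 [-7. -4. -1.] 287
wrist0 0.02 [-14. -11.  -9.] 333
wrist0 0.03 [-8. -2.  3.] 583
wrist0 0.04 [ 6. 11. 15.] 652
wrist0 0.05 [18. 24. 29.] 754
wrist0 0.06 [32. 37. 42.] 851
wrist0 0.07 [45. 52. 84.] 1391
wrist0 0.08 [57. 61. 77.] 719
wrist0 0.09 [69. 69. 70.] 10
wrist3 0.0 [-1.  0.  2.] 46
wrist3 0.01 [-7. -4. -1.] 227
wrist3 0.02 [-13. -11.  -9.] 245
wrist3 0.03 [-8. -3.  2.] 357
wrist3 0.04 [ 6. 11. 16.] 399
wrist3 0.05 [18. 24. 29.] 454
wrist3 0.06 [32. 37. 42.] 503
wrist3 0.07 [45. 53. 84.] 851
wrist3 0.08 [57. 74. 77.] 278
wrist3 0.09 [69. 69. 70.] 10
```

Emit:
send_rows(plan=[[[0,0,20],[0,0,0],-1],[[0,0,40],[0,0,0],-1],[[0,-15,41],[0,0,0],-1],[[0,-27,41],[0,0,0],-1],[[0,-37,30],[0,0,0],-1],[[0,-49,20],[0,0,0],-1],[[0,-62,11],[0,0,0],-1],[[0,-76,5],[0,0,0],-1],[[0,-86,2],[0,0,0],-1],[[0,-86,2],[0,0,0],-1]])

```text
time_s: 13.6
eef_pos: [0.5755, -0.027, 0.1421]
tcp_rot: [-3.13, 0.254, -0.003]
contact_force: [-0.2, -0.7, 0.4]
grip_width: 0.004
grip_force: 0.0
```

```bash
python3 - <<'E'
from wr import *
s,p=shot("wrist5.npz");print(s['eef_pos'],s['tcp_rot'],s['contact_force'])
o=np.array([-.165,-.986]);H=np.array([.5815,.0135]);print("out",(s['eef_pos'][:2]-H)@o,"x",(s['eef_pos'][:2]-H)@[.986,-.165])
p,d=r.get_image("scene");cv2.imwrite("pics/s2.png",np.vstack([cv2.resize(p[110:260,270:470],None,fx=3,fy=3)[:300]]))
E
```

```text
[ 0.57553958 -0.02702235  0.14210815] [-3.12990250e+00  2.54163874e-01 -3.04884319e-03] [-0.22768712 -0.71167704  0.44879122]
out 0.040938502035397756 x 0.0008092096571257285
```

View pics/s2.png

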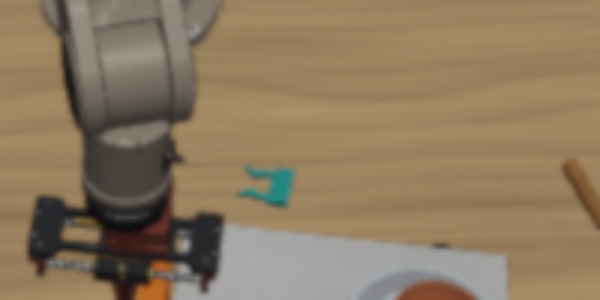

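The scene crop shows the gripper over an upright piece of orange at (150,290), mostly hidden. I'll check numerically with the wrist image.

```bash
python3 - <<'E'
from wr import *
from h import world
n="wrist5";o=np.array([-.165,-.986]);H=np.array([.5815,.0135])
a=np.load(n+".npz");h=cv2.cvtColor(a['p'],cv2.COLOR_BGR2HSV);m=(h[...,0]>5)&(h[...,0]<18)&(h[...,1]>170)&(h[...,2]>60)&(a['d']>0)
v,u=np.nonzero(m);W=np.array([world(n,x,y,f=n+".npz") for x,y in zip(u,v)])
q=np.c_[(W[:,:2]-H)@[.986,-.165],(W[:,:2]-H)@o,W[:,2]-.05];k=(abs(q[:,0])<.056);q=q[k]
for b in np.arange(-.08,.12,.01):
    kk=abs(q[:,1]-b)<.005
    if kk.sum()>3:print(b.round(2),(np.percentile(q[kk,2],[2,50,98])*1e3).round(),kk.sum())
E
```

```text
-0.0 [106. 107. 109.] 154
0.01 [ 49. 107. 109.] 2325
0.02 [ 47. 107. 108.] 2352
0.03 [ 44. 107. 177.] 1726
```

Emit:
send_rows(plan=[[[0,-24,-1],[0,0,0],-1],[[0,-36,0],[0,0,0],-1],[[0,-48,1],[0,0,0],-1],[[0,-60,4],[0,0,0],-1],[[0,-70,9],[0,0,0],-1],[[0,-81,16],[0,0,0],-1],[[0,-90,23],[0,0,0],-1],[[0,-99,32],[0,0,0],-1],[[0,-106,41],[0,0,0],-1],[[0,-111,50],[0,0,0],-1]])

```text
time_s: 14.7
eef_pos: [0.5927, 0.0808, 0.0901]
tcp_rot: [-3.131, 0.258, 0.001]
contact_force: [-0.1, 0.4, 1.4]
grip_width: 0.008
grip_force: 0.6
```

```bash
python3 - <<'E'
from wr import *
s,p=shot("wrist6.npz");print(s['eef_pos'],s['tcp_rot'],s['contact_force'])
o=np.array([-.165,-.986]);H=np.array([.5815,.0135]);print("out",(s['eef_pos'][:2]-H)@o,"x",(s['eef_pos'][:2]-H)@[.986,-.165])
E
```

```text
[0.59270459 0.08082145 0.09010841] [-3.13073367e+00  2.57749229e-01  7.62822344e-04] [-0.10477591  0.3998494   1.43990383]
out -0.06822771115633078 x -6.031756958260821e-05
```

Emit:
send_rows(plan=[[[0,-2,3],[0,0,0],-1],[[0,-4,6],[0,0,0],-1],[[0,-5,8],[0,0,0],-1],[[0,-5,10],[0,0,0],-1],[[0,-5,12],[0,0,0],-1],[[0,-5,13],[0,0,0],-1],[[0,-5,14],[0,0,0],-1],[[0,-5,14],[0,0,0],-1],[[0,-5,14],[0,0,0],-1],[[0,-5,14],[0,0,0],-1]])

```text
time_s: 15.75
eef_pos: [0.5939, 0.0849, 0.0783]
tcp_rot: [-3.131, 0.259, -0.001]
contact_force: [-2.3, 0.7, 8.9]
grip_width: 0.006
grip_force: 4.4
```

Emit:
send_rows(plan=[[[0,0,1],[0,0,0],-1],[[0,0,2],[0,0,0],-1],[[0,0,3],[0,0,0],-1],[[0,0,4],[0,0,0],-1],[[0,0,4],[0,0,0],-1],[[0,0,4],[0,0,0],-1],[[0,0,4],[0,0,0],-1],[[0,0,4],[0,0,0],-1],[[0,0,4],[0,0,0],-1],[[0,0,4],[0,0,0],-1]])

```text
time_s: 16.75
eef_pos: [0.5941, 0.085, 0.0778]
tcp_rot: [3.13, -0.259, 0.003]
contact_force: [-12.9, -2.2, 37.5]
grip_width: 0.005
grip_force: 18.8
```

Hard stop at 28 mm above the deck under 37 N: the cover is shut. I lift straight off and look.

Emit:
send_rows(plan=[[[0,0,-4],[0,0,0],-1],[[0,0,-10],[0,0,0],-1],[[0,0,-40],[0,0,0],-1],[[0,0,-80],[0,0,0],-1],[[0,0,-120],[0,0,0],-1],[[0,0,-150],[0,0,0],-1],[[-20,0,-170],[0,0,0],-1],[[-40,0,-170],[0,0,0],-1],[[-40,0,-170],[0,0,0],-1],[[-40,0,-170],[0,0,0],-1]])

```text
time_s: 17.75
eef_pos: [0.5543, 0.091, 0.243]
tcp_rot: [3.131, -0.259, 0.0]
contact_force: [-0.0, -0.2, 0.3]
grip_width: 0.001
grip_force: 0.0
```

```bash
python3 - <<'E'
from wr import *
from h import world
s,p=shot("wrist7.npz");print(s['eef_pos'],s['contact_force'])
cv2.imwrite("pics/w7.png",p)
n="wrist7";o=np.array([-.165,-.986]);H=np.array([.5815,.0135])
a=np.load(n+".npz");h=cv2.cvtColor(a['p'],cv2.COLOR_BGR2HSV);m=(h[...,0]>5)&(h[...,0]<18)&(h[...,1]>170)&(h[...,2]>60)&(a['d']>0)
v,u=np.nonzero(m);W=np.array([world(n,x,y,f=n+".npz") for x,y in zip(u,v)])
q=np.c_[(W[:,:2]-H)@[.986,-.165],(W[:,:2]-H)@o,W[:,2]-.05];q=q[abs(q[:,0])<.056]
for b in np.arange(-.12,.03,.015):
    kk=abs(q[:,1]-b)<.005
    if kk.sum()>3:print(b.round(3),(np.percentile(q[kk,2],[2,50,98])*1e3).round(1),kk.sum())
E
```

```text
[0.55427912 0.09101111 0.24300698] [-0.00860441 -0.19951781  0.29878667]
-0.105 [26.1 27.5 28.8] 461
-0.09 [26.  27.5 29. ] 749
-0.075 [26.  27.5 29.1] 642
-0.06 [26.  27.5 29.1] 927
-0.045 [26.1 27.6 29.1] 1080
-0.03 [26.1 27.6 29. ] 1087
-0.015 [26.  27.5 29. ] 1082
0.0 [26.1 27.5 29.1] 478
```

View pics/w7.png

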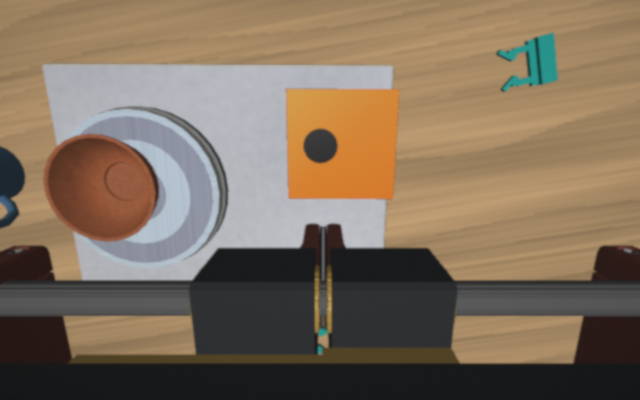

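The cover lies flat and shut (mark at (320,146), level at 27.5 mm all over), the bowl is untouched, and the gripper is clear.

```bash
python3 -c "
from rig import r
print(r.hand_in())"
```

```text
the job is handed in; nothing more can be done
None
```

The clip is home in the spindle groove (hard stop at about 19 N), the cover is fully shut over it (hard stop at about 37 N, top level 27.5 mm above the deck), no other item was moved by the arm, and the job was handed in at about 18 s of the 64 s allowed.

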